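# Load the tube carrier onto the mixer and latch it

## Task

Load the blue tube carrier onto the mixer: lower it by its grip so that both of its holes go over the two brass pins and it sits flat on the black deck, setting it down gently rather than dropping it. Then push the red latch all the way in over the carrier's edge to lock it, and let go of everything. Leave the wire rack, the bottle and the slide box standing where they are.

Things in the scene. Friction and masses are not known exactly. Their poses are not given: they have to be found in the camera images.
- carrier: Loose blue tube carrier, 0.3-0.5 kg: plate 100 (x) x 160 (y) x 20 mm, two 17 mm through holes at y = +-55 mm. Upright grip in the middle, 16 mm thick (x), 60 mm long (y), top 86 mm above the underside. Four capped tubes at x +-34, y +-42 mm, tops at 46 mm. Starts flat on the bench, fits either way round (half turn about z). Origin: centre of the underside, z up.
- carrier_grip (a point): Centre of the top of the carrier's grip, 86 mm above its underside; axes as the carrier's.
- hole_a (a point): Centre of the upper mouth of the carrier's hole at its +y end, 20 mm above the underside.
- hole_b (a point): Centre of the upper mouth of the carrier's hole at its -y end, 20 mm above the underside.
- mixer: White mixer fixed on the bench, 150 (x) x 250 mm (y from -100 to +150), black deck 140 x 190 mm centred on the origin, top 70 mm above the bench, with two brass pins. At the +y end a grey guide block 60 x 46 mm (y 101 to 147, top 92 mm above the bench) carries the red latch. Origin: on the bench under the middle between the pins; y points to the latch.
- deck (a point): Middle of the deck's top surface, halfway between the pins, 70 mm above the bench; axes as the mixer's.
- pin_a (a point): Tip of the brass pin nearer the latch (mixer y = +55 mm). Pins are 12 mm in diameter and 28 mm high above the deck, the top 8 mm a cone down to 4 mm.
- pin_b (a point): Tip of the other brass pin (mixer y = -55 mm), same size.
- latch (a joint): Travel of the red sliding latch, m: 0 open, 0.026 fully in, along the mixer's -y towards the deck. Starts at 0 to 0.005, clear of the carrier's place; needs about 3 N, stays where left. Its flat tongue is 36 (x) x 40 (y) x 6 mm, underside 22.5 mm above the deck: pushed in, it covers the edge of a seated carrier.
- latch_tab (a point): Centre of the top of the latch's upright red thumb tab, 36 (x) x 12 (y) mm, standing 40 mm high from the tongue's underside; the point is 62.5 mm above the deck and moves with the latch: mixer y = 128 mm when open, 102 mm when fully in. Axes as the mixer's.
- wire_rack: Bystander: blue wire tube rack 80 x 180 x 65 mm with a few capped tubes up to 97 mm; origin at the centre of its underside.
- reagent: Bystander: amber bottle, 60 mm diameter, 110 mm tall; origin at the centre of its underside.
- slide_box: Bystander: grey slide box 90 x 140 x 34 mm; origin at the centre of its underside.

How it is judged (in metres and radians):
On the way, in this order (a step that is already met when the one before it is completed fails the run):
1. the carrier sits flat on the deck with both pins through its holes (horizontal distance between carrier and deck below 0.006 m and z of carrier in the frame of deck below 0.003 m and angle between the y axis of carrier and the y axis of mixer, either way round below 0.1 rad and angle between carrier's own z axis and vertical below 0.04 rad), for 0.2 s.
2. with the carrier seated, the latch is pushed in over its edge (all of step 1 and value of joint latch above 0.021 m), for 0.2 s.
At the end, for the whole second after the job is handed in: Carrier at rest flat on the deck (within 3 mm, tilt under 0.04 rad), centre within 6 mm of the deck's middle, length within 0.1 rad of the mixer's y (either way round); latch in by over 21 of its 26 mm; rack, bottle and slide box upright within 40 mm of their starts (all of step 2 and linear speed of carrier below 0.02 m/s and distance of each of wire_rack, reagent, slide_box from where it was at the start of the episode below 0.04 m and angle between each of wire_rack, reagent, slide_box's own z axis and vertical below 0.2 rad); the robot touches nothing.
It fails at once if the carrier is dropped onto the mixer: it moves faster than 0.4 m/s within 60 mm above the deck (linear speed of carrier above 0.4 m/s and horizontal distance between carrier and deck below 0.08 m and z of carrier in the frame of deck below 0.06 m).
It fails at once if the blue wire rack is pushed more than 40 mm or tipped over (distance of wire_rack from where it was at the start of the episode above 0.04 m or angle between wire_rack's own z axis and vertical above 0.5 rad).
It fails at once if the reagent bottle is pushed more than 40 mm or tipped over (distance of reagent from where it was at the start of the episode above 0.04 m or angle between reagent's own z axis and vertical above 0.5 rad).
It fails at once if the slide box is pushed more than 40 mm or tipped over (distance of slide_box from where it was at the start of the episode above 0.04 m or angle between slide_box's own z axis and vertical above 0.5 rad).
It also fails if it takes over 58 s, if anything falls off the work surface, if the arm or the gripper's body presses on something with over 40 N, if the wrist force passes 120 N, or if a joint passes its speed limit or range.

## Robot

A 6-joint arm with a two-finger parallel gripper is mounted at the origin on the work surface. World frame = base frame: x ahead of the robot, y to its left, z up, the work surface at z = 0. Lengths are in mm, angles in rad, forces in N, time in s.
With the tool pointing down it reaches from about 300 to 775 mm from the base axis. Payload 14.6 kg.
Tool frame: the origin (TCP) lies midway between the tips of the shut fingers; the grasp point (between the pads) lies manip.grasp_offset behind it (manip.grasp_offset is the distance from the TCP to the grasp point, in mm); z points along the fingers, y is the direction in which the jaws open and shut (so a half turn about z gives the same grasp; the last joint's range is limited). The gripper opens to 94 mm and grips with 3 to 60 N. Pads are 16 mm wide; open, the fingers measure 119 mm over their backs; the gripper's body (75 mm by 177 mm) begins 78 mm behind the grasp point.
Start: joints at [-1.201, 0.3, 1.521, -0, 1.321, -0.067], TCP at [232.665, -498.353, 205.446] pointing down, gripper open.
Joint ranges: [-3.03, 3.03], [-0.79, 2.21], [0.23, 2.52], [-1.04, 4.18], [0, 3.07], [-2.55, 2.55]. Speed limits (rad/s): [2.22, 2.22, 2.57, 3.14, 3.14, 3.14].

## Interface

Orientations are given as [roll, pitch, yaw] about the fixed x, y, z axes, in that order (R = Rz(yaw) Ry(pitch) Rx(roll)).
In Python, from cell import monitor, vision, order, manip gives the robot as it stands.
- The arm moves only by the shell command python3 -m jog 'ROWS' [FORCE]. ROWS is JSON, a list of rows, each a list of 7 numbers: the shift along the tool's x, y, z in cm, then the turn, a rotation vector about the tool's x, y, z in rad, then the opening in per cent of the stroke, from 0 (shut) to 100 (fully open). In form: [[tx, ty, tz, rx, ry, rz, jaw], ...]. A call has 1 to 8 rows; each row shifts and turns the commanded pose from where the row before left it, along the tool's axes as they then stand; what a row does not reach is not made up. A row lasts 1/10 s, in which the tool goes at most 50 mm and 8.59 degrees, less where a joint would pass 70% of its speed; a pose out of reach is approached as far as the arm can. A call is refused whole if a number of a shift passes 5 or a number of a turn 0.15, either way. A call with a gripper value outside its range is refused whole. The fingers move at their own pace and stop on an object; FORCE is the grip in N (left out, the last holds). Time passes only in rows, so rows that do not move let the fingers close. It gives the time, the measured TCP pose, the force and the opening at its end, in the units of the state.
- monitor.read_state(): the state, without advancing time (a new reading comes with each control period).
- vision.camera(name): name is "scene" or "top"; returns a dict with "color" (400x640x3 uint8, blue, green, red), "fx", "fy", "cx", "cy" (pixels), "cam_to_world" (4x4, takes a point from camera to world coordinates). Camera axes: x right, y down, z forward; pixel columns grow to the right and rows downward; lengths in mm; the calibration is good to about 2 mm. A picture is of the moment at which its call begins. There is no depth.
- order.sign_off(): hands the job in, once; it reports no verdict.
The state is a dict: "clock": time; "joints": joint angles; "qd": joint speeds; "effort": joint torques, N m; "eef_pos": TCP position; "eef_rot": TCP orientation; "wrist_force": force on the tool from outside, world axes, zero at the start; "moment": the same for the moment, N m; "finger_gap": finger opening in mm.
Only numpy, scipy, OpenCV 4.12 (cv2) and the standard library are available. Lean on these libraries where they do the work, as an engineer would, in place of code of your own. Each camera call takes 0.05 s, during which the arm holds its last target.

## Working session

There is one attempt and no reset: what is moved stays moved. The work goes in short steps, Python scripts to look and compute and a shell command to move; the robot and the scene stay as the last step left them, time stands still between calls to the robot, and variables do not carry over. Pictures are saved under pics/ and viewed, and the job is handed in when it is done.

```bash
mkdir -p pics; ls; python3 - <<'E'
from cell import monitor, vision, order, manip
import cv2
print(monitor.read_state(), manip.grasp_offset)
for n in("scene","top"):
    c=vision.camera(n); cv2.imwrite(f"pics/{n}0.png",c["color"]); print(n,c["fx"],c["fy"],c["cx"],c["cy"],c["cam_to_world"])
E
```

```text
pics
{'clock': 0.0, 'joints': array([-1.20061399e+00,  3.00487671e-01,  1.52157403e+00, -4.30645532e-07,
        1.32074642e+00, -6.66372002e-02]), 'qd': array([-0.00108347,  0.00061512, -0.00258782,  0.00043508, -0.00063582,
        0.00136228]), 'effort': array([-7.87867193e-04, -5.31807375e+01, -3.52737916e+01,  7.08416034e-02,
        2.44519935e-02, -6.79507275e-05]), 'eef_pos': array([ 232.56258661, -498.11082499,  204.88023759]), 'eef_rot': array([-3.14037985e+00, -8.05196857e-05,  4.36819592e-01]), 'wrist_force': array([-0.31915642, -0.03184534, -0.46271186]), 'moment': array([ 0.00780373, -0.00343326,  0.0373897 ]), 'finger_gap': 93.68378030905896} 18.8
scene 414.9407678503591 414.9407678503591 317.0328700078948 198.652273731853 [[-7.42987314e-01  5.29192348e-01 -4.09786909e-01  1.06036698e+03]
 [ 6.69195020e-01  5.98476527e-01 -4.40458707e-01  5.09555111e+02]
 [ 1.21604691e-02 -6.01482590e-01 -7.98793351e-01  9.99482653e+02]
 [ 0.00000000e+00  0.00000000e+00  0.00000000e+00  1.00000000e+00]]
top 361.8682284179599 361.8682284179599 322.9638933802794 198.15953570616125 [[-1.01591171e-02 -9.88012100e-01  1.54041822e-01  4.98653075e+02]
 [-9.99947107e-01  1.02850932e-02  2.08827140e-05  3.19506583e+01]
 [-1.60496688e-03 -1.54033462e-01 -9.88064328e-01  9.26134388e+02]
 [ 0.00000000e+00  0.00000000e+00  0.00000000e+00  1.00000000e+00]]
```

View pics/scene0.png

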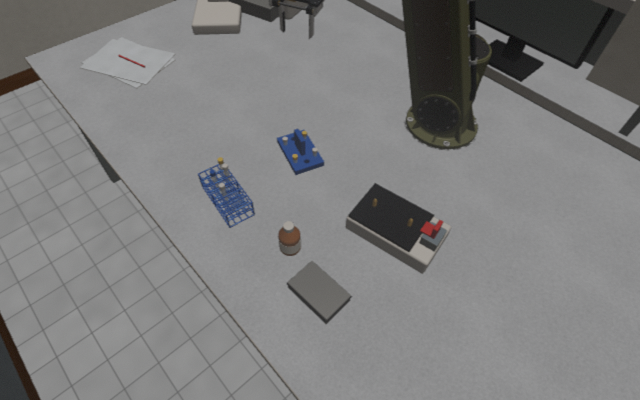

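View pics/top0.png

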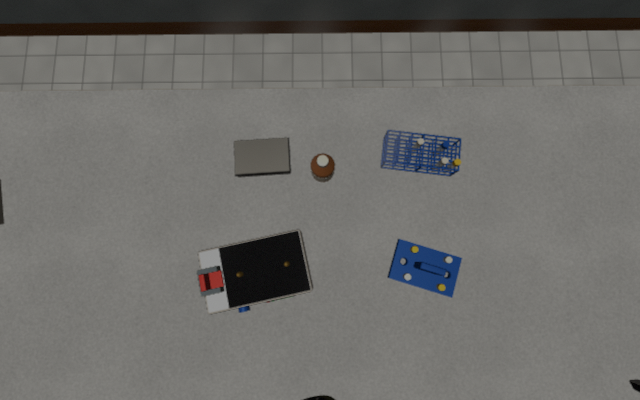

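Top view: the carrier is at about (425,268), with its grip on the long axis and holes near (404,261) and (447,274). The mixer's brass pins are at (239,274) and (287,264), and the red latch at (211,281). I'll zoom in to measure.

```bash
cat > h.py <<'E'
import numpy as np, cv2
from cell import vision
def ray(c,u,v):
    T=np.array(c["cam_to_world"]); d=T[:3,:3]@np.array([(u-c["cx"])/c["fx"],(v-c["cy"])/c["fy"],1]); return T[:3,3],d/np.linalg.norm(d)
def onz(c,u,v,z):
    o,d=ray(c,u,v); return o+d*(z-o[2])/d[2]
def proj(c,p):
    T=np.array(c["cam_to_world"]); q=T[:3,:3].T@(np.array(p)-T[:3,3]); return np.array([c["fx"]*q[0]/q[2]+c["cx"],c["fy"]*q[1]/q[2]+c["cy"]])
def tri(c1,p1,c2,p2):
    o1,d1=ray(c1,*p1);o2,d2=ray(c2,*p2)
    s=np.linalg.lstsq(np.c_[d1,-d2],o2-o1,rcond=None)[0]
    a=o1+d1*s[0];b=o2+d2*s[1]; return (a+b)/2,np.linalg.norm(a-b)
def crop(im,x0,y0,w,h,s,f):
    cv2.imwrite(f,cv2.resize(im[y0:y0+h,x0:x0+w],None,fx=s,fy=s,interpolation=cv2.INTER_CUBIC))
def cents(mask,mina=3):
    n,l,st,ce=cv2.connectedComponentsWithStats(mask.astype(np.uint8)); return [(st[i,4],ce[i].round(2)) for i in range(1,n) if st[i,4]>=mina]
E
python3 - <<'E'
from h import *
t=cv2.imread("pics/top0.png");s=cv2.imread("pics/scene0.png")
crop(t,380,230,100,75,8,"pics/t_car.png");crop(t,190,220,130,97,6,"pics/t_mix.png")
crop(s,340,180,120,90,6,"pics/s_mix.png")
a=np.hstack([cv2.resize(s[120:180,270:330],None,fx=8,fy=8,interpolation=2)]);cv2.imwrite("pics/s_car.png",a)
E
```

```text
(no output)
```

View pics/t_car.png

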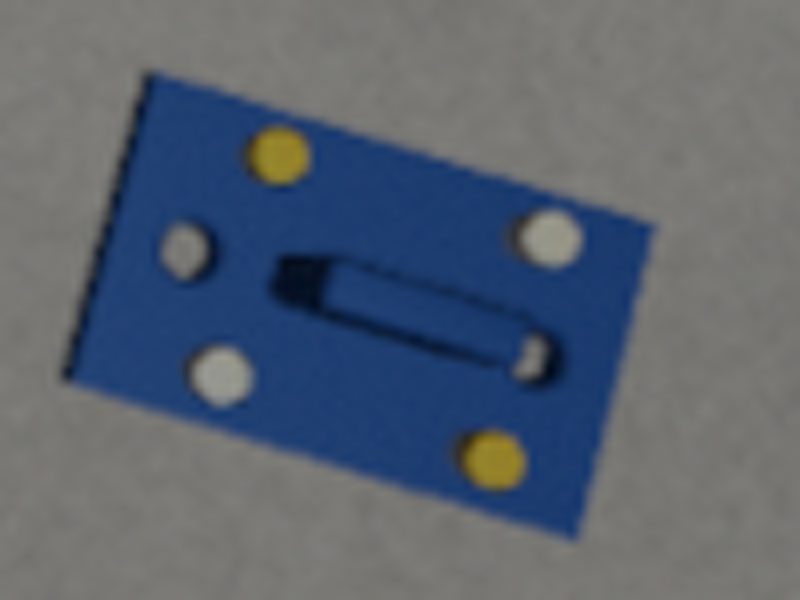

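View pics/t_mix.png

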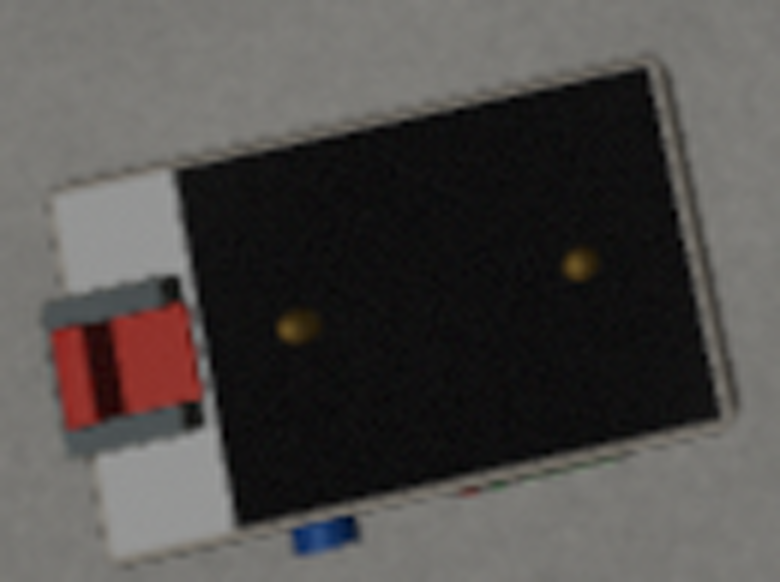

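View pics/s_mix.png

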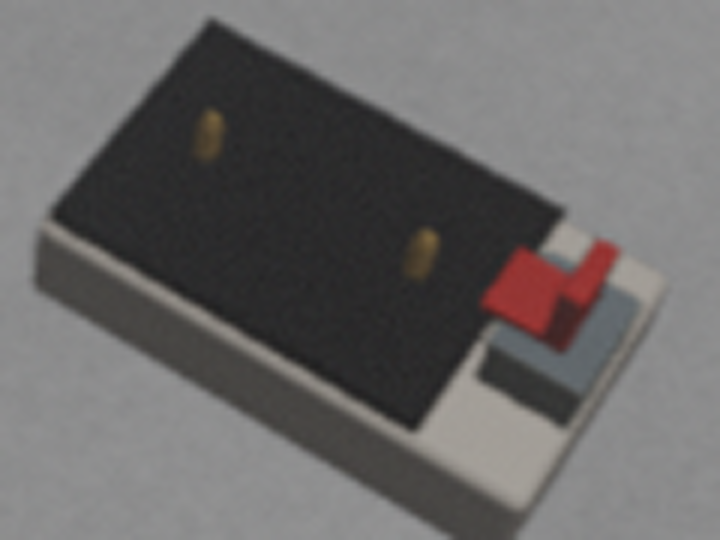

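View pics/s_car.png

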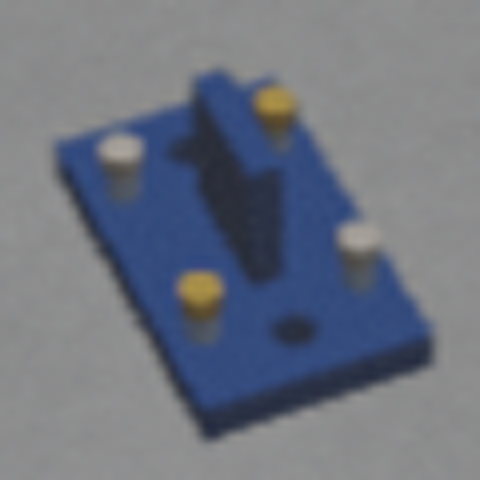

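```bash
python3 - <<'E'
from h import *
t=vision.camera("top");s=vision.camera("scene")
def caps(c,x0,y0,w,h):
    im=cv2.resize(c["color"][y0:y0+h,x0:x0+w],None,fx=8,fy=8,interpolation=cv2.INTER_CUBIC)
    hsv=cv2.cvtColor(im,cv2.COLOR_BGR2HSV)
    y=cv2.inRange(hsv,(18,120,100),(40,255,255)); 
    b=im.astype(int); w_=((b.min(2)>135)).astype(np.uint8)
    f=lambda m:[(a,((p+.5)/8-.5+[x0,y0]).round(2)) for a,p in cents(m>0,400)]
    return f(y),f(w_)
for c,r in((t,(390,240,72,56)),(s,(275,125,52,50))):
    y,w=caps(c,*r)
    for n,l in(("y",y),("w",w)):
        for a,p in l: print(n,a,p,onz(c,*p,46).round(1))
# deck
for n,c,r in(("t",t,(195,225,120,90)),("s",s,(340,180,110,90))):
    x0,y0,w,h=r;im=cv2.resize(c["color"][y0:y0+h,x0:x0+w],None,fx=8,fy=8,interpolation=cv2.INTER_CUBIC)
    m=(im.max(2)<(48 if n=="t" else 62)).astype(np.uint8); m=cv2.morphologyEx(m,cv2.MORPH_CLOSE,np.ones((15,15)));m=cv2.morphologyEx(m,cv2.MORPH_OPEN,np.ones((25,25)))
    k=max(cv2.findContours(m,0,1)[0],key=cv2.contourArea)[:,0]
    W=np.array([onz(c,(u+.5)/8-.5+x0,(v+.5)/8-.5+y0,70)[:2] for u,v in k],np.float32)
    print(n,"deck",cv2.minAreaRect(W))
    hsv=cv2.cvtColor(im,cv2.COLOR_BGR2HSV)
    mm=cv2.inRange(hsv,(10,90,50),(30,255,255))
    for a,p in cents(mm>0,200): 
        p=(p+.5)/8-.5+[x0,y0]; print("pin",a,p,onz(c,*p,98 if n=="t" else 84).round(1))
# pins by tip clicks from crops
for p in((190+292/6,220+327/6),(190+577/6,220+265/6)): print(onz(t,p[0]-.4,p[1]-.4,96).round(1))
for p in((340+430/6-.4,180+231/6-.4),(340+213/6-.4,180+113/6-.4)):print("s tip",onz(s,*p,98).round(1))
# latch red tab top
for n,c,r in(("t",t,(195,225,40,80)),):
    hsv=cv2.cvtColor(c["color"],cv2.COLOR_BGR2HSV); m=cv2.inRange(hsv,(0,120,110),(8,255,255))|cv2.inRange(hsv,(172,120,110),(180,255,255)); m[:,:195]=0;m[:,230:]=0
    for a,p in cents(m>0,8): print("red",a,p,onz(c,*p,132.5).round(1),onz(c,*p,98.5).round(1))
E
```

```text
y 2131 [414.41 248.88] [ 510. -187.   46.]
y 2247 [441.24 287.07] [ 419.7 -246.1   46. ]
w 740 [447.9  259.24] [ 484.6 -266.    46. ]
w 1399 [407.24 276.54] [ 445.  -166.7   46. ]
y 660 [303.85 132.65] [ 422.9 -245.3   46. ]
y 832 [294.58 156.06] [ 512.5 -185.9   46. ]
w 76100 [301.42 147.24] [ 471.7 -200.6   46. ]
w 631 [284.63 137.99] [ 485.5 -267.6   46. ]
t deck ((468.2973937988281, 171.14321899414062), (137.76402282714844, 188.2270965576172), 11.878704071044922)
pin 1041 [285.7275  263.83125] [478.9 117.4  98. ]
pin 1002 [238.1025  274.36125] [456.7 224.1  98. ]
s deck ((471.177001953125, 172.126220703125), (142.33010864257812, 187.1190948486328), 12.01972484588623)
pin 1317 [374.63375 201.7775 ] [479.1 117.8  84. ]
pin 1527 [410.0375  221.54625] [456.4 225.3  84. ]
[457.2 224.2  96. ]
[479.  117.5  96. ]
s tip [454.7 224.7  98. ]
s tip [478.8 116.8  98. ]
red 201 [215.66 279.45] [448.3 264.  132.5] [446.1 273.9  98.5]
red 77 [201.79 282.56] [442.  293.5 132.5] [439.6 304.7  98.5]
```

```bash
python3 -m jog '[[3,-1.4,0,0,0,0,100],[4.2,-2,0,0,0,0,100],[4.2,-2,0,0,0,0,100],[4.2,-2,0,0,0,0,100],[4.2,-2,0,0,0,0,100],[4.2,-2,0,0,0,0,100],[4.2,-2,0,0,0,0,100],[4.2,-2,0,0,0,0,100]]'; python3 -m jog '[[0,0,0,0,0,-0.13,100],[0,0,0,0,0,-0.14,100],[0,0,0,0,0,-0.14,100],[0,0,0,0,0,-0.14,100],[0,0,0,0,0,-0.14,100],[0,0,0,0,0,-0.136,100],[0,0,0,0,0,0,100],[0,0,0,0,0,0,100]]'
```

```text
clock: 1.0
eef_pos: [462.0, -220.0, 205.5]
eef_rot: [3.141, -0.0, 0.437]
wrist_force: [0.0, -0.7, -0.8]
finger_gap: 94.2
clock: 1.8
eef_pos: [461.0, -221.7, 205.4]
eef_rot: [-3.141, -0.0, 1.259]
wrist_force: [-1.2, 0.2, -0.3]
finger_gap: 94.0
```

```bash
cat >> h.py <<'E'
def need(x,y,z,yawdeg):
    from cell import monitor
    s=monitor.read_state(); p=s["eef_pos"]; from scipy.spatial.transform import Rotation as R
    r=R.from_euler("xyz",s["eef_rot"]); rt=R.from_euler("xyz",[np.pi,0,np.radians(yawdeg)])
    print("t",round(s["clock"],2),"pos",p.round(1),"yaw",np.degrees(s["eef_rot"][2]).round(2),"gap",round(s["finger_gap"],1),"F",s["wrist_force"].round(1))
    print("shift cm(tool)",(r.inv().apply(np.array([x,y,z])-p)/10).round(2),"turn",(r.inv()*rt).as_rotvec().round(4))
E
python3 -c "
from h import *
need(464.8,-216.4,150,72.3)"
```

```text
t 1.8 pos [ 461.  -221.7  205.4] yaw 72.12 gap 94.0 F [-1.2  0.2 -0.3]
shift cm(tool) [0.62 0.19 5.54] turn [-0.0002 -0.     -0.0032]
```

```bash
python3 -m jog '[[0.6,0.2,2,0,0,-0.003,100],[0,0,3,0,0,0,100],[0,0,3,0,0,0,100],[0,0,3,0,0,0,100],[0,0,2,0,0,0,100],[0,0,1.3,0,0,0,100],[0,0,1,0,0,0,100],[0,0,0,0,0,0,100]]'; python3 - <<'E'
from h import *
need(464.8,-216.4,53,72.3)
t=vision.camera("top");s=vision.camera("scene")
a=cv2.resize(t["color"][220:310,370:470],None,fx=4,fy=4,interpolation=2);b=cv2.resize(s["color"][90:180,250:350],None,fx=4,fy=4,interpolation=2)
cv2.imwrite("pics/g1.png",np.hstack([a,b]))
E
```

```text
clock: 2.6
eef_pos: [464.6, -216.5, 51.8]
eef_rot: [-3.14, -0.0, 1.265]
wrist_force: [0.8, 0.6, 0.7]
finger_gap: 93.8
t 2.6 pos [ 464.6 -216.5   51.8] yaw 72.46 gap 93.8 F [0.8 0.6 0.7]
shift cm(tool) [ 0.02  0.02 -0.12] turn [-0.0011 -0.0003  0.0028]
```

View pics/g1.png

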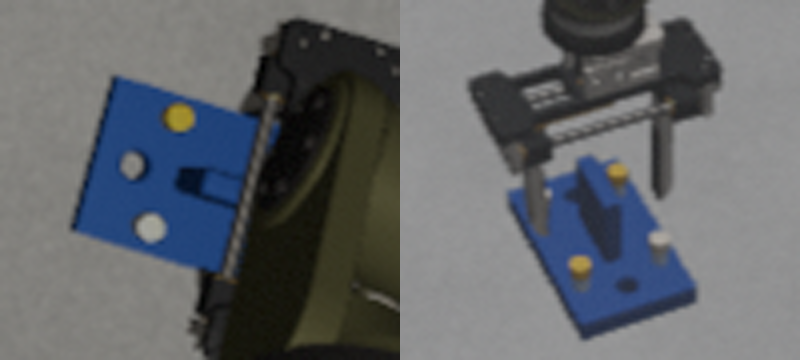

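The fingers straddle the grip. In the right-hand scene crop they are at (537,190) and (662,170), either side of the grip at (600,200). Closing now, then lifting.

```bash
python3 -m jog '[[0,0,0,0,0,0,0],[0,0,0,0,0,0,0],[0,0,0,0,0,0,0],[0,0,0,0,0,0,0],[0,0,0,0,0,0,0],[0,0,0,0,0,0,0],[0,0,0,0,0,0,0],[0,0,0,0,0,0,0]]' 45; python3 -m jog '[[0,0,0,0,0,0,0],[0,0,0,0,0,0,0],[0,0,-0.5,0,0,0,0],[0,0,-1.5,0,0,0,0],[0,0,-2,0,0,0,0],[0,0,0,0,0,0,0]]'; python3 -c "
from h import *
need(468.4,171.0,180,101.9)"
```

```text
clock: 3.5
eef_pos: [464.8, -216.6, 52.4]
eef_rot: [-3.142, -0.0, 1.266]
wrist_force: [0.2, 0.5, -0.1]
finger_gap: 33.2
clock: 4.1
eef_pos: [465.7, -217.1, 94.4]
eef_rot: [3.138, 0.001, 1.266]
wrist_force: [0.4, 0.4, -4.9]
finger_gap: 16.1
t 4.1 pos [ 465.7 -217.1   94.4] yaw 72.53 gap 16.1 F [ 0.4  0.4 -4.9]
shift cm(tool) [ 37.09 -11.37  -8.62] turn [ 0.003   0.0014 -0.5127]
```

```bash
python3 -m jog '[[0,0,-2,0,0,0,0],[0,0,-3,0,0,0,0],[0,0,-3,0,0,0,0],[0,0,-2,0,0,0,0],[1,-0.3,0,0,0,0,0],[2,-0.6,0,0,0,0,0],[3,-0.9,0,0,0,0,0],[3,-0.9,0,0,0,0,0]]'; python3 -m jog '[[3.5,-1.1,0,0,0,0,0],[3.5,-1.1,0,0,0,0,0],[3.5,-1.1,0,0,0,0,0],[3.5,-1.1,0,0,0,0,0],[3.5,-1.1,0,0,0,0,0],[3.5,-1.1,0,0,0,0,0],[3,-0.9,0,0,0,0,0],[2,-0.6,0,0,0,0,0]]'; python3 -m jog '[[1,-0.3,0,0,0,-0.05,0],[0,0,0,0,0,-0.08,0],[0,0,0,0,0,-0.1,0],[0,0,0,0,0,-0.1,0],[0,0,0,0,0,-0.1,0],[0,0,0,0,0,-0.05,0],[0,0,0,0,0,-0.03,0],[0,0,0,0,0,0,0]]';python3 -c "
from h import *
need(468.4,171.0,180,101.9)"
```

```text
clock: 4.9
eef_pos: [465.2, -121.0, 190.2]
eef_rot: [-3.139, -0.0, 1.265]
wrist_force: [0.6, 0.5, -4.5]
finger_gap: 15.7
clock: 5.7
eef_pos: [465.5, 152.0, 190.2]
eef_rot: [-3.139, 0.001, 1.267]
wrist_force: [0.7, 0.5, -5.1]
finger_gap: 16.0
clock: 6.5
eef_pos: [466.7, 159.8, 191.6]
eef_rot: [-3.14, 0.0, 1.777]
wrist_force: [0.2, 0.2, -4.7]
finger_gap: 16.1
t 6.5 pos [466.7 159.8 191.6] yaw 101.8 gap 16.1 F [ 0.2  0.2 -4.7]
shift cm(tool) [1.06 0.39 1.16] turn [-0.0011  0.0001 -0.0017]
```

```bash
python3 -m jog '[[0.6,0.2,0,0,0,0,0],[0.5,0.2,0.6,0,0,-0.0015,0],[0,0,1,0,0,0,0],[0,0,0,0,0,0,0],[0,0,0,0,0,0,0],[0,0,0,0,0,0,0]]'; python3 - <<'E'
from h import *
need(468.4,171.0,180,101.9)
t=vision.camera("top");s=vision.camera("scene")
cv2.imwrite("pics/top1.png",t["color"]);cv2.imwrite("pics/scene1.png",s["color"])
a=cv2.resize(t["color"][210:320,190:320],None,fx=3,fy=3,interpolation=2);b=cv2.resize(s["color"][160:270,335:465],None,fx=3,fy=3,interpolation=2)
cv2.imwrite("pics/m1.png",np.hstack([a,b]))
E
```

```text
clock: 7.1
eef_pos: [468.8, 171.6, 176.6]
eef_rot: [3.141, 0.0, 1.777]
wrist_force: [-1.2, -0.0, -5.2]
finger_gap: 15.8
t 7.1 pos [468.8 171.6 176.6] yaw 101.82 gap 15.8 F [-1.2 -0.  -5.2]
shift cm(tool) [-0.05 -0.05 -0.34] turn [ 0.0002  0.     -0.0013]
```

View pics/m1.png

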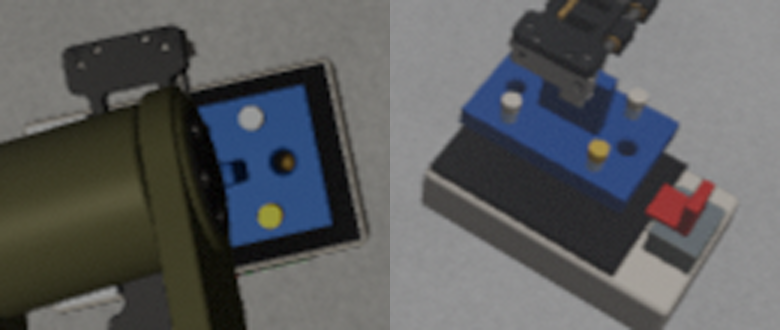

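Left crop (top view): pin_b shows brass through the hole at (286,161), and two caps are at (251,118) and (270,215). Right crop (scene view): three caps at (512,100), (638,97) and (598,149). Next I'll measure the carrier's pose from the caps.

```bash
python3 - <<'E'
from h import *
t=vision.camera("top");s=vision.camera("scene")
from cell import monitor
st=monitor.read_state(); zu=st["eef_pos"][2]-52.2; tc=st["eef_pos"][:2]
y=np.array([np.cos(np.radians(101.9)),np.sin(np.radians(101.9))]);x=np.array([y[1],-y[0]])
C=np.array([468.2,171.0]); print("underside",zu)
def up(c,x0,y0,w,h):
    return cv2.resize(c["color"][y0:y0+h,x0:x0+w],None,fx=8,fy=8,interpolation=cv2.INTER_CUBIC)
def rep(n,c,m,x0,y0,z,lo=500,hi=9000):
    for a,p in cents(cv2.morphologyEx(m.astype(np.uint8),cv2.MORPH_OPEN,np.ones((7,7)))>0,lo):
        if a>hi: continue
        p=(p+.5)/8-.5+[x0,y0]; w=onz(c,*p,z)[:2]; print(n,a,p.round(2),w.round(1),"mixer xy",((w-C)@x).round(1),((w-C)@y).round(1))
x0,y0=262,238; im=up(t,x0,y0,42,55); hsv=cv2.cvtColor(im,cv2.COLOR_BGR2HSV)
rep("T yel",t,cv2.inRange(hsv,(22,120,90),(40,255,255)),x0,y0,zu+46)
rep("T wht",t,(im.min(2)>120)&(hsv[...,1]<60),x0,y0,zu+46)
hole=(hsv[...,2]<75)|cv2.inRange(hsv,(8,60,20),(21,255,255)).astype(bool)
rep("T hole",t,hole,x0,y0,zu+20); rep("T pin",t,cv2.inRange(hsv,(8,90,45),(21,255,255)),x0,y0,98,100)
x0,y0=366,180; im=up(s,x0,y0,64,44); hsv=cv2.cvtColor(im,cv2.COLOR_BGR2HSV)
rep("S yel",s,cv2.inRange(hsv,(18,120,100),(40,255,255)),x0,y0,zu+46)
rep("S wht",s,(im.min(2)>140),x0,y0,zu+46); 
rep("S hole",s,(hsv[...,2]<85)&(hsv[...,0]>90),x0,y0,zu+20)
cv2.imwrite("pics/m2.png",np.vstack([cv2.resize(im,(512,352))]))
E
```

```text
underside 124.471301684713
T yel 2805 [279.75 281.43] [445.4 121.9] mixer xy -32.4 -43.3
T wht 2670 [273.04 248.78] [511.6 136.3] mixer xy 35.3 -42.9
T hole 6180 [271.5  239.71] [531.3 143.4] mixer xy 56.1 -40.0
T hole 3661 [283.81 263.47] [480.8 116.7] mixer xy 1.1 -55.8
T hole 2153 [269.4  266.53] [474.7 147.2] mixer xy 1.5 -24.6
T pin 927 [285.35 263.76] [479.1 118.2] mixer xy -0.2 -53.9
S yel 1548 [404.1  209.42] [496.7 219. ] mixer xy 37.8 41.1
S wht 850 [367.35 181.53] [500.5  97.4] mixer xy 16.4 -78.6
S wht 1147 [375.25 192.72] [512.  136.2] mixer xy 35.7 -43.1
S hole 3653 [398.27 181.68] [421.3 139.6] mixer xy -52.4 -21.0
S hole 1112 [376.75 188.43] [481.3 117.3] mixer xy 1.8 -55.3
S hole 1566 [413.58 208.93] [459.8 224.9] mixer xy 2.9 54.5
S hole 6296 [423.88 217.9 ] [461.8 260. ] mixer xy 12.1 88.4
```

View pics/m2.png

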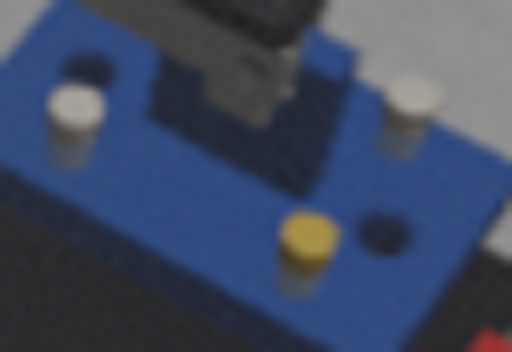

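```bash
python3 -m jog '[[0.12,-0.17,0,0,0,0,0],[0,0,0.8,0,0,0,0],[0,0,0.8,0,0,0,0],[0,0,0.4,0,0,0,0],[0,0,0,0,0,0,0],[0,0,0,0,0,0,0]]'; python3 - <<'E'
from h import *
need(468.4,171.0,180,101.9)
t=vision.camera("top");s=vision.camera("scene")
from cell import monitor
st=monitor.read_state(); zu=st["eef_pos"][2]-52.2
y=np.array([np.cos(np.radians(101.9)),np.sin(np.radians(101.9))]);x=np.array([y[1],-y[0]])
C=np.array([467.9,170.85]); print("underside",zu)
def rep(n,c,m,x0,y0,z,lo=500,hi=4500):
    for a,p in cents(cv2.morphologyEx(m.astype(np.uint8),cv2.MORPH_OPEN,np.ones((7,7)))>0,lo):
        if a>hi: continue
        p=(p+.5)/8-.5+[x0,y0]; w=onz(c,*p,z)[:2]; print(n,a,p.round(2),"mixer xy",((w-C)@x).round(1),((w-C)@y).round(1))
up=lambda c,x0,y0,w,h:cv2.resize(c["color"][y0:y0+h,x0:x0+w],None,fx=8,fy=8,interpolation=cv2.INTER_CUBIC)
x0,y0=262,238; im=up(t,x0,y0,42,55); hsv=cv2.cvtColor(im,cv2.COLOR_BGR2HSV); A=im
rep("T yel",t,cv2.inRange(hsv,(22,120,90),(40,255,255)),x0,y0,zu+46)
rep("T wht",t,(im.min(2)>120)&(hsv[...,1]<60),x0,y0,zu+46)
hole=(hsv[...,2]<75)|cv2.inRange(hsv,(8,60,20),(21,255,255)).astype(bool)
rep("T hole",t,hole,x0,y0,zu+20); rep("T pin",t,cv2.inRange(hsv,(8,90,45),(21,255,255)),x0,y0,98,100)
x0,y0=366,180; im=up(s,x0,y0,64,50); hsv=cv2.cvtColor(im,cv2.COLOR_BGR2HSV)
rep("S yel",s,cv2.inRange(hsv,(18,120,100),(40,255,255)),x0,y0,zu+46)
rep("S wht",s,(im.min(2)>140),x0,y0,zu+46); 
rep("S hole",s,(hsv[...,2]<85)&(hsv[...,0]>90),x0,y0,zu+20)
h=400; cv2.imwrite("pics/m3.png",np.hstack([cv2.resize(A,(int(A.shape[1]*h/A.shape[0]),h)),cv2.resize(im,(490,h))]))
E
```

```text
clock: 7.9
eef_pos: [466.8, 172.5, 156.4]
eef_rot: [-3.141, 0.0, 1.777]
wrist_force: [0.0, 0.2, -5.3]
finger_gap: 15.8
t 7.9 pos [466.8 172.5 156.4] yaw 101.83 gap 15.8 F [ 0.   0.2 -5.3]
shift cm(tool) [-0.18  0.12 -2.36] turn [-0.0002  0.     -0.0012]
underside 104.47595341534107
T yel 2742 [280.51 281.62] mixer xy -33.7 -42.1
T wht 2449 [273.89 249.84] mixer xy 33.9 -41.5
T hole 3433 [284.4  264.14] mixer xy -0.2 -54.5
T hole 2007 [270.41 267.23] mixer xy -0.1 -23.4
T pin 1054 [285.57 263.86] mixer xy -0.2 -54.2
S yel 1503 [403.45 213.85] mixer xy 36.4 42.5
S wht 2071 [368.95 182.41] mixer xy 1.5 -80.5
S wht 527 [407.95 185.77] mixer xy -50.2 8.1
S wht 1114 [375.01 197.36] mixer xy 34.5 -41.7
S hole 1131 [376.53 193.  ] mixer xy 0.7 -53.8
S hole 1539 [412.77 213.29] mixer xy 1.7 55.9
```

View pics/m3.png

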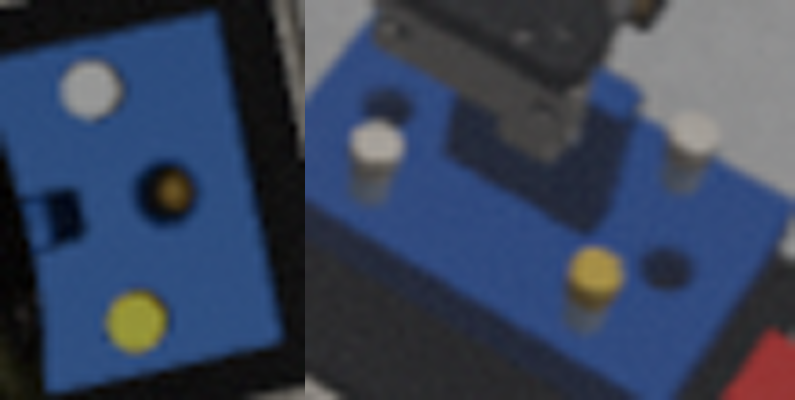

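Carrier and pins agree to about 0.5 mm in the top view, with the brass tip visible in the hole at (172,190). Lowering slowly.

```bash
python3 -m jog '[[0,0,0.5,0,0,0,0],[0,0,0.5,0,0,0,0],[0,0,0.4,0,0,0,0],[0,0,0.2,0,0,0,0],[0,0,0,0,0,0,0]]'; python3 -m jog '[[0,0,0.4,0,0,0,0],[0,0,0.4,0,0,0,0],[0,0,0.3,0,0,0,0],[0,0,0.2,0,0,0,0],[0,0,0,0,0,0,0],[0,0,0,0,0,0,0]]'
```

```text
clock: 8.5
eef_pos: [466.7, 172.4, 140.1]
eef_rot: [-3.141, 0.0, 1.777]
wrist_force: [0.0, -0.3, -4.8]
finger_gap: 15.8
clock: 9.1
eef_pos: [466.9, 172.5, 127.5]
eef_rot: [3.142, 0.0, 1.777]
wrist_force: [-0.2, -0.5, -4.7]
finger_gap: 15.6
```

```bash
python3 -m jog '[[0,0,0.2,0,0,0,0],[0,0,0.15,0,0,0,0],[0,0,0.1,0,0,0,0],[0,0,0,0,0,0,0],[0,0,0,0,0,0,0]]'; python3 -m jog '[[0,0,0.1,0,0,0,0],[0,0,0,0,0,0,0],[0,0,0,0,0,0,0]]'
```

```text
clock: 9.6
eef_pos: [466.8, 172.5, 123.0]
eef_rot: [3.142, -0.0, 1.777]
wrist_force: [0.6, -0.7, -4.7]
finger_gap: 15.8
clock: 9.9
eef_pos: [467.0, 172.5, 122.5]
eef_rot: [3.141, -0.0, 1.777]
wrist_force: [-3.0, -0.9, 4.9]
finger_gap: 15.9
```

The force reversed at TCP z 122.5, where I expected the carrier to seat. Releasing.

```bash
python3 -m jog '[[0,0,0,0,0,0,30],[0,0,0,0,0,0,60],[0,0,0,0,0,0,60],[0,0,0,0,0,0,60],[0,0,0,0,0,0,60],[0,0,0,0,0,0,60],[0,0,0,0,0,0,60]]'; python3 -m jog '[[0,0,-1,0,0,0,60],[0,0,-3,0,0,0,60],[0,0,-4,0,0,0,60],[0,0,-3,0,0,0,60],[2,0,0,0,0,0,40],[4,0,0,0,0,0,20],[4,0,0,0,0,0,0],[4,0,0,0,0,0,0]]'; python3 -m jog '[[2,0,0,0,0,0,0],[0,0,0,0,0,0,0],[0,0,0,0,0,0,0],[0,0,0,0,0,0,0]]'; python3 - <<'E'
from h import *
t=vision.camera("top");s=vision.camera("scene")
need(437.5,317.6,110,101.9)
a=cv2.resize(t["color"][210:320,190:320],None,fx=3,fy=3,interpolation=2);b=cv2.resize(s["color"][160:270,335:465],None,fx=3,fy=3,interpolation=2)
cv2.imwrite("pics/m4.png",np.hstack([a,b]))
E
```

```text
clock: 10.6
eef_pos: [466.8, 172.5, 121.9]
eef_rot: [3.142, -0.0, 1.777]
wrist_force: [0.1, -0.7, -0.1]
finger_gap: 56.2
clock: 11.4
eef_pos: [437.7, 310.9, 233.0]
eef_rot: [3.141, -0.0, 1.777]
wrist_force: [-0.3, 0.1, 0.0]
finger_gap: 27.8
clock: 11.8
eef_pos: [434.3, 328.2, 232.3]
eef_rot: [3.141, 0.0, 1.776]
wrist_force: [-0.1, -0.4, 0.0]
finger_gap: 0.4
t 11.9 pos [434.4 328.2 232.2] yaw 101.76 gap 0.3 F [-0.7  1.2  0.2]
shift cm(tool) [-1.1   0.08 12.22] turn [ 0.0003 -0.     -0.0025]
```

View pics/m4.png

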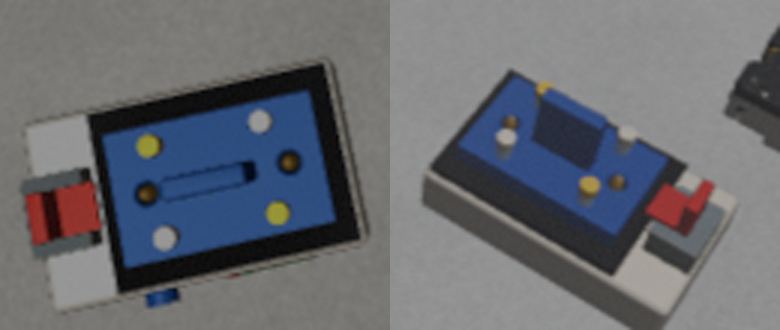

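Both pins stand in the holes (left crop (147,193) and (289,161)) and the carrier sits flat inside the deck border. Going down behind the latch tab with the fingers shut.

```bash
python3 -m jog '[[0,0,2,0,0,0,0],[0,0,3,0,0,0,0],[0,0,3,0,0,0,0],[0,0,2.5,0,0,0,0],[0,0,1.5,0,0,0,0],[0,0,0,0,0,0,0],[0,0,0,0,0,0,0]]'; python3 -m jog '[[-0.5,0,0,0,0,0,0],[-0.6,0,0,0,0,0,0],[-0.5,0,0,0,0,0,0],[-0.4,0,0,0,0,0,0],[-0.4,0,0,0,0,0,0],[-0.3,0,0,0,0,0,0],[0,0,0,0,0,0,0]]'; python3 -c "
from h import *
need(467.9-.206*117,170.85+.9785*117,112,101.9)"
```

```text
clock: 12.6
eef_pos: [434.4, 328.8, 112.7]
eef_rot: [3.141, -0.0, 1.777]
wrist_force: [0.2, 1.0, 0.8]
finger_gap: 0.7
clock: 13.3
eef_pos: [439.7, 302.4, 112.0]
eef_rot: [3.141, 0.0, 1.777]
wrist_force: [0.5, -1.0, -0.2]
finger_gap: 0.1
t 13.3 pos [439.7 302.4 112. ] yaw 101.82 gap 0.1 F [ 0.5 -1.  -0.2]
shift cm(tool) [-1.75  0.06  0.  ] turn [ 0.0001  0.0001 -0.0014]
```

```bash
python3 -m jog '[[-0.4,0,0,0,0,0,0],[-0.3,0,0,0,0,0,0],[-0.3,0,0,0,0,0,0],[-0.2,0,0,0,0,0,0],[0,0,0,0,0,0,0]]'; python3 -m jog '[[-0.2,0,0,0,0,0,0],[-0.2,0,0,0,0,0,0],[-0.1,0,0,0,0,0,0],[0,0,0,0,0,0,0]]'; python3 -m jog '[[-0.1,0,0,0,0,0,0],[0,0,0,0,0,0,0],[0,0,0,0,0,0,0]]'
```

```text
clock: 13.8
eef_pos: [442.1, 290.5, 111.9]
eef_rot: [-3.141, 0.0, 1.777]
wrist_force: [0.1, 0.2, 0.4]
finger_gap: 0.6
clock: 14.2
eef_pos: [443.0, 285.8, 111.9]
eef_rot: [-3.141, 0.0, 1.777]
wrist_force: [-0.7, 2.1, -0.2]
finger_gap: 0.6
clock: 14.5
eef_pos: [443.1, 285.5, 111.9]
eef_rot: [3.142, -0.001, 1.777]
wrist_force: [-0.6, 5.3, -0.5]
finger_gap: 0.4
```

```bash
python3 -m jog '[[-0.1,0,0,0,0,0,0],[0,0,0,0,0,0,0],[0,0,0,0,0,0,0]]'; python3 - <<'E'
from h import *
t=vision.camera("top");s=vision.camera("scene")
need(0,0,0,101.9)
a=cv2.resize(t["color"][210:320,190:320],None,fx=3,fy=3,interpolation=2);b=cv2.resize(s["color"][160:270,335:465],None,fx=3,fy=3,interpolation=2)
cv2.imwrite("pics/m5.png",np.hstack([a,b]))
E
```

```text
clock: 14.8
eef_pos: [443.1, 285.4, 112.0]
eef_rot: [3.141, -0.002, 1.778]
wrist_force: [-2.6, 12.8, -0.9]
finger_gap: 0.6
t 14.9 pos [443.1 285.4 112. ] yaw 101.85 gap 0.3 F [-2.3 12.  -1.6]
shift cm(tool) [-18.86 -49.23  11.14] turn [ 0.0004 -0.0024 -0.0009]
```

View pics/m5.png

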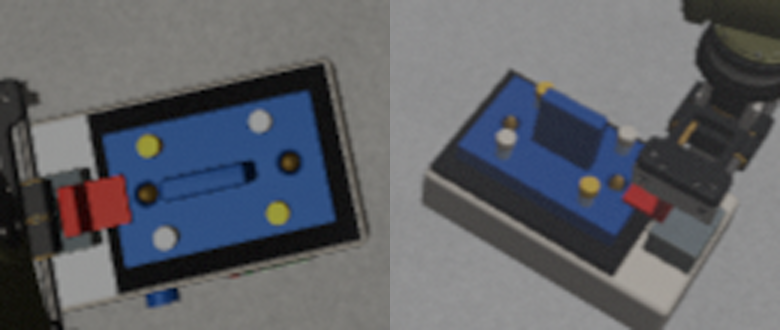

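The red tongue now covers the carrier's edge (left crop (110,203)). The force rose to 12 N with no further motion, so the latch is at its stop. Backing off.

```bash
python3 -m jog '[[0.5,0,0,0,0,0,0],[2,0,0,0,0,0,0],[2.5,0,0,0,0,0,0],[0,0,-3,0,0,0,0],[0,0,-4,0,0,0,0],[0,0,-4,0,0,0,0],[3,0,0,0,0,0,0],[0,0,0,0,0,0,0]]'; python3 -m jog '[[3,0,0,0,0,0,0],[0,0,0,0,0,0,0],[0,0,0,0,0,0,0],[0,0,0,0,0,0,0]]'; python3 - <<'E'
from h import *
t=vision.camera("top");s=vision.camera("scene")
need(0,0,0,101.9)
hsv=cv2.cvtColor(t["color"],cv2.COLOR_BGR2HSV); m=cv2.inRange(hsv,(0,120,110),(8,255,255))|cv2.inRange(hsv,(172,120,110),(180,255,255)); m[:,:195]=0;m[:,245:]=0
for a,p in cents(m>0,8):
  w=onz(t,*p,132.5)[:2]; print("red",a,p,"mixer y@tab",(w-[467.9,170.85])@np.array([-.206,.9785]))
cv2.imwrite("pics/top9.png",t["color"])
a=cv2.resize(t["color"][110:320,190:480],None,fx=1.4,fy=1.4);b=cv2.resize(s["color"][160:270,335:465],None,fx=2.672,fy=2.672,interpolation=2)
cv2.imwrite("pics/m6.png",np.hstack([a,b[:a.shape[0]]]))
E
```

```text
clock: 15.7
eef_pos: [426.7, 364.1, 222.7]
eef_rot: [3.14, -0.001, 1.779]
wrist_force: [0.1, 0.8, 0.3]
finger_gap: 0.1
clock: 16.1
eef_pos: [421.0, 390.9, 221.6]
eef_rot: [-3.141, 0.001, 1.777]
wrist_force: [0.6, -0.1, -0.4]
finger_gap: 0.7
t 16.2 pos [421.1 391.  221.9] yaw 101.79 gap 0.4 F [-0.1 -0.5 -0.2]
shift cm(tool) [-29.66 -49.21  22.21] turn [-0.0002  0.0003 -0.002 ]
red 189 [225.48 277.13] mixer y@tab 73.73106733405264
red 76 [212.26 280.26] mixer y@tab 102.58053109201288
```

View pics/m6.png

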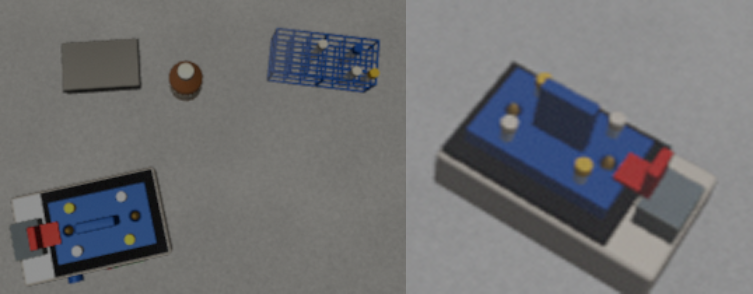

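The latch tab reads mixer y = 102.6 mm (102 is fully in). The carrier is seated on both pins, the bystanders haven't moved and the arm is clear, so I'm handing in.

```bash
python3 -c "
from cell import order
print(order.sign_off())"
```

```text
the job is handed in; nothing more can be done
None
```

The carrier is on the mixer with both pins through its holes and the red latch pushed in over its edge. I handed the job in at about 16 s; sign-off gives no verdict.

- **Seating:** I lowered the carrier by its grip in small steps. It touched down at TCP z 122.5 mm, where I expected it to seat. After release, the pictures show both pins in the holes and the carrier flat.
- **Latch:** I pushed the tab with shut fingers until the force rose to about 12 N with no more movement. In the top view the tab then measured mixer y = 102.6 mm, where 102 is fully in.
- **Bystanders:** The rack, bottle and slide box look unmoved in the last picture; I did not measure them.
- **Robot:** The gripper is empty and clear of everything, and the wrist force is near zero.
- **Disagreement:** The scene camera put the carrier's parts 1–3 mm off the top camera's figures (up to about 2.5 mm on the caps), and gave a slightly different angle of about 1 degree. I went by the top camera, and the carrier went over the pins with no clear contact force.

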